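Hang the measuring cups on their rack in order of size

ROBOT

A 6-joint arm with a two-finger parallel gripper is mounted at the origin on a cart in front of the work surface, level with it; the furniture and walls round the work are solid. World frame = base frame: x ahead of the robot, y to its left, z up, the work surface at z = 0. Lengths are in mm, angles in rad, forces in N, time in s.
With the tool pointing down it reaches from about 350 to 775 mm from the base axis. Payload 7.3 kg.
Tool frame: the origin (TCP) lies on the centre line of the jaws, within the pads' length; the fingertips stand 8 mm ahead of it and the grasp point (between the pads) lies 11 mm behind it (ctrl.tcp_to_tips is the distance from the TCP to the fingertips, in mm); z points along the fingers, y is the line along which they close (so a half turn about z gives the same grasp; the last joint's range is limited). The gripper opens to 92 mm and grips with 3 to 60 N. Pads are 19 mm wide; open, the fingers measure 130 mm over their backs; the gripper's body (75 mm by 190 mm) begins 47 mm behind the grasp point.
Start: joints at [-1.314, 0.342, 1.524, -0, 1.275, -0.146], TCP at [205.821, -482.993, 234.741] pointing down, gripper open.
Joint ranges: [-2.53, 2.53], [-0.77, 2.02], [0.04, 2.7], [-1, 4.14], [0.28, 2.66], [-3.11, 3.11]. Speed limits (rad/s): [2.57, 2.57, 3.14, 3.14, 3.14, 3.14].

INTERFACE

Orientations are given as a unit quaternion [x, y, z, w].
In Python, from station import ctrl, kin, observe, optics gives the robot as it stands. The module is installed in compiled form; this text tells all that it offers. Calls block until the motion is done:
- ctrl.goto(position, orientation): joint-space move of the TCP to a pose.
- ctrl.move_linear(position, rotation=None, velocity=150): straight line of the TCP; rotation=None keeps the orientation; velocity is the mean speed in mm/s.
- ctrl.movej(angles): joint-space move.
- ctrl.open_jaws() and ctrl.grasp(newtons=None): open the fingers fully, or close them until they stop; newtons is the grip in N (None keeps the last).
- ctrl.wait(seconds).
- kin.ik(position, orientation): joint angles nearest the present ones, or None.
- observe(): the state.
- optics.read_camera(name): name is "side" or "top" or "wrist"; returns a dict with "img" (480x640x3 uint8, blue, green, red), "mtx" (3x3 intrinsics, pixels), "xyz" and "attitude" of the camera in the world. Camera axes: x right, y down, z forward; pixel columns grow to the right and rows downward; lengths in mm; the calibration is good to about 2 mm. The wrist camera is an equidistant fisheye: a pixel r from the principal point sees the ray r / f radians off the axis. A picture is of the moment at which its call begins. There is no depth.
A pose or a line that the arm cannot do raises ctrl.MotionError and nothing moves.
- ctrl.finish_job(): hands the job in; it is judged then, once.
The state is a dict: "time_s": time; "joint_pos": joint angles; "qvel": joint speeds; "effort": joint torques, N m; "tcp_pos": TCP position; "tool_rot": TCP orientation; "wrist_force": force on the tool from outside, world axes, zero at the start; "torque": the same for the moment, N m; "opening": finger opening in mm; "finger_force": force on a finger pad.
Only numpy, scipy, OpenCV 4.12 (cv2) and the standard library are available. Lean on these libraries where they do the work, as an engineer would, in place of code of your own. Each camera call takes 0.05 s, during which the arm holds its last target. There are 200 camera calls.

TASK

Put the measuring cups away on their wooden rack: hang each of the four steel cups by its shoulder in the hole that fits it, so that they stand in a row from largest to smallest. The copper cup is the spare of the second-largest size: nest it inside its steel twin on the rack, lowering it gently until its shoulder just rests on the twin's rim, not pressed in. Leave the lidded ochre jar where it stands.

Things in the scene. Friction and masses are not known exactly. Their poses are not given: they have to be found in the camera images.
- cup_1: The largest of four bright steel cups: measuring cup, round, open, no handle. 80 mm high: a straight collar 68 mm across and 30 mm high (wall 3.5 mm) over an outward shoulder 50 mm above the underside; below it the body tapers from 58 to 39 mm across. Starts upright on the worktop. Origin: centre of the underside; z up its axis.
- cup_2: The second largest of four bright steel cups: measuring cup, round, open, no handle. 74 mm high: a straight collar 58 mm across and 30 mm high (wall 3.5 mm) over an outward shoulder 44 mm above the underside; below it the body tapers from 48 to 31 mm across. Starts upright on the worktop. Origin: centre of the underside; z up its axis.
- cup_3: The third of four bright steel cups: measuring cup, round, open, no handle. 67 mm high: a straight collar 48 mm across and 30 mm high (wall 3.5 mm) over an outward shoulder 37 mm above the underside; below it the body tapers from 38 to 24 mm across. Starts upright on the worktop. Origin: centre of the underside; z up its axis.
- cup_4: The smallest of four bright steel cups: measuring cup, round, open, no handle. 58 mm high: a straight collar 39 mm across and 30 mm high (wall 3.5 mm) over an outward shoulder 28 mm above the underside; below it the body tapers from 29 to 18 mm across. Starts upright on the worktop. Origin: centre of the underside; z up its axis.
- cup_copper: Copper-coloured cup, same shape and size as cup_2: 74 mm high, straight collar 58 mm across and 30 mm high, shoulder 44 mm above the underside, body tapering below it. Nested, its shoulder rests on cup_2's rim, its underside 30 mm above that of cup_2, with 2 mm of play all round. Starts upright on the worktop. Origin: centre of the underside; z up its axis.
- hole_1: The largest of the rack's four holes in a row, 62 mm across, black trim ring, for cup_1, which hangs in it by the shoulder: underside 50 mm below this point, 2 mm of play all round. Origin: centre of the hole at the plank's upper face, 58 mm above the worktop. x: along the row towards the smallest hole; z up. Rack: pale plank 270 x 102 mm, 14 mm thick, on two rod legs, fixed.
- hole_2: The second largest of the rack's four holes in a row, 52 mm across, black trim ring, for cup_2, which hangs in it by the shoulder: underside 44 mm below this point, 2 mm of play all round. Origin: centre of the hole at the plank's upper face, 58 mm above the worktop. x: along the row towards the smallest hole; z up. It lies 73 mm from hole_1.
- hole_3: The third of the rack's four holes in a row, 42 mm across, black trim ring, for cup_3, which hangs in it by the shoulder: underside 37 mm below this point, 2 mm of play all round. Origin: centre of the hole at the plank's upper face, 58 mm above the worktop. x: along the row towards the smallest hole; z up. It lies 63 mm from hole_2.
- hole_4: The smallest of the rack's four holes in a row, 33 mm across, black trim ring, for cup_4, which hangs in it by the shoulder: underside 28 mm below this point, 2 mm of play all round. Origin: centre of the hole at the plank's upper face, 58 mm above the worktop. x: along the row towards the smallest hole; z up. It lies 54 mm from hole_3.
- jar_ochre: Glass jar with a grey lid and ochre contents, 65 mm across, 92 mm high, standing on the worktop to the left of the rack: a bystander. Origin: centre of its underside. Beyond it hangs a wall cabinet (x over 0.60 m, y over 0.18 m), its underside 0.48 m above the worktop.
There are look-alikes about, which are no part of the job. Leave any purple look-alike of the cup_2 alone.

How it is judged:
By the outcome, as a careful person would: the job done as asked, in the order asked, and still so for the second after the job is handed in, with the robot touching nothing.
It also fails if it takes over 122 s, if anything falls off the work surface, if the arm or the gripper's body presses on something with over 40 N, if the wrist force passes 120 N, or if a joint passes its speed limit or range.

## Working session

There is one attempt and no reset: what is moved stays moved. The work goes in short steps, each a Python script; the robot and the scene stay as the last script left them, time stands still between calls to the robot, and variables do not carry over. Pictures are saved under pics/ and viewed, at most 14 in all, crops included, and the job is handed in when it is done.

```bash
mkdir -p pics; ls
python3 - <<'E'
from station import ctrl,kin,observe,optics
import cv2,numpy as np
s=observe();print(s)
for n in ["top","side","wrist"]:
    c=optics.read_camera(n);cv2.imwrite(f"pics/{n}0.png",c["img"]);print(n,c["mtx"],c["xyz"],c["attitude"])
E
```

```text
pics
{'time_s': 0.0, 'joint_pos': array([-1.31400491e+00,  3.42744111e-01,  1.52505251e+00, -2.17201496e-05,
        1.27538366e+00, -1.45965608e-01]), 'qvel': array([ 2.10495307e-03,  1.28784756e-03, -1.14957991e-03,  1.42575490e-05,
        1.43877724e-03,  1.11779389e-03]), 'effort': array([-2.91107077e-03, -4.31250215e+01, -2.44223589e+01,  7.14996387e-02,
        5.59731235e-02, -1.53703463e-04]), 'tcp_pos': array([ 205.70344595, -482.57962103,  234.02146582]), 'tool_rot': array([ 9.79790835e-01,  2.00023220e-01, -5.43360731e-05, -7.92017724e-04]), 'wrist_force': array([-0.65094482, -0.17075998,  1.06920912]), 'torque': array([-0.03206876,  0.02813293, -0.0016345 ]), 'finger_force': 0.0, 'opening': 91.88459247079028}
top [[531.74271543   0.         319.57474292]
 [  0.         531.74271543 245.34779923]
 [  0.           0.           1.        ]] [ 311.800083     64.79355952 1220.39658055] [-0.69772685  0.71014396 -0.06571703  0.06748381]
side [[574.15313882   0.         318.41456615]
 [  0.         574.15313882 242.30818819]
 [  0.           0.           1.        ]] [  295.83632455 -1284.27264491   575.85828218] [ 0.82281084 -0.06710973  0.04831289 -0.56226726]
wrist [[371.64829954   0.         317.44037783]
 [  0.         371.64829954 233.83274621]
 [  0.           0.           1.        ]] [ 281.05761805 -450.3016159   383.31486577] [ 0.82482744 -0.54478665 -0.08371258  0.12593415]
```

View pics/top0.png

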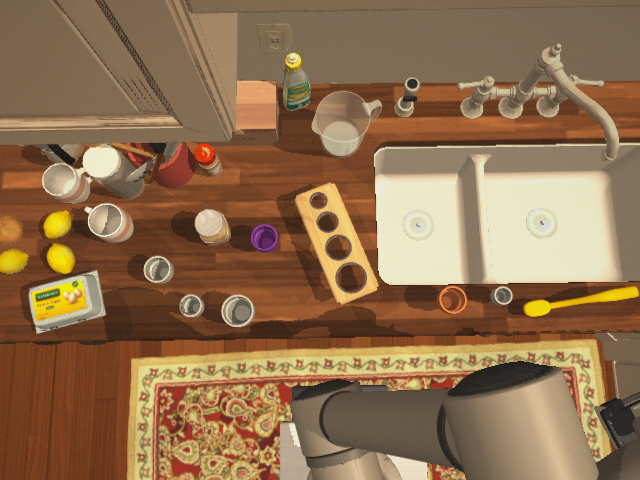

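View pics/side0.png

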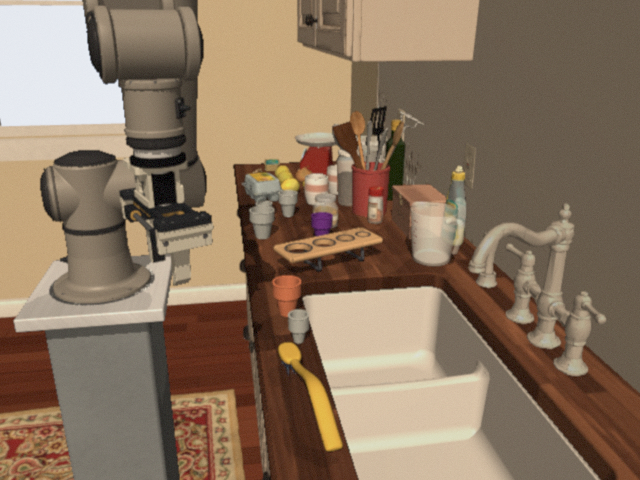

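The top view shows four steel cups at (238,310), (158,270), (192,305) and (502,295). The copper cup is at (453,299), the purple look-alike at (265,238), the jar at (211,227), and the rack holes run from (351,277) to (318,200). Other round things that could be mistaken for cups are the white mugs at (110,222) and (66,183). The side view shows the same: copper (287,290), cup_4 (299,325), and two or three steel cups near (262,215) and (288,203).

```bash
cat > lib.py <<'E'
import cv2,numpy as np
from scipy.spatial.transform import Rotation as R
def ray(c,px,name):
    px=np.atleast_2d(np.asarray(px,float));K=c["mtx"]
    u=(px-K[:2,2])/[K[0,0],K[1,1]]
    if name=="wrist":
        r=np.linalg.norm(u,axis=1,keepdims=True)+1e-9
        d=np.hstack([u/r*np.sin(r),np.cos(r)])
    else: d=np.hstack([u,np.ones((len(u),1))])
    d/=np.linalg.norm(d,axis=1,keepdims=True)
    return np.array(c["xyz"]),R.from_quat(c["attitude"]).apply(d)
def onplane(c,px,name,z):
    o,d=ray(c,px,name);return o+d*((z-o[2])/d[:,2:3])
def project(c,P,name):
    p=R.from_quat(c["attitude"]).inv().apply(np.atleast_2d(P)-c["xyz"]);K=c["mtx"]
    if name=="wrist":
        n=np.linalg.norm(p[:,:2],axis=1,keepdims=True)+1e-9
        u=p[:,:2]/n*np.arctan2(n,p[:,2:3])
    else: u=p[:,:2]/p[:,2:3]
    return u*[K[0,0],K[1,1]]+K[:2,2]
E
python3 - <<'E'
from lib import *
from station import optics
c=optics.read_camera("top");im=c["img"]
print(R.from_quat(c["attitude"]).as_matrix().round(3))
for n,p,z in [("c1",(238,304),80),("c2",(158,264),74),("c3",(191,300),67),("c4",(503,292),58),("cop",(453,298),74),("h1",(351,277),58),("h2",(337,247),58),("h3",(326,222),58),("h4",(318,200),58),("pur",(265,236),74),("jar",(211,222),92)]:
    P=onplane(c,p,"top",z)[0];print(n,P.round(0),round(np.hypot(*P[:2])))
a=cv2.resize(im[180:335,135:290],(620,620)[:2],interpolation=cv2.INTER_CUBIC)[:600]
cv2.imwrite("pics/crop1.png",np.hstack([cv2.resize(im[240:335,140:260],(480,380),interpolation=cv2.INTER_CUBIC),cv2.resize(im[270:350,430:510],(320,380)[:2],interpolation=cv2.INTER_CUBIC)]))
E
```

```text
[[-0.017 -0.982  0.188]
 [-1.     0.018  0.001]
 [-0.004 -0.188 -0.982]]
c1 [405. 242.  80.] 472
c2 [496. 419.  74.] 649
c3 [416. 347.  67.] 542
c4 [ 423. -333.   58.] 538
cop [ 410. -219.   74.] 465
h1 [462.  -2.  58.] 462
h2 [529.  27.  58.] 530
h3 [587.  50.  58.] 589
h4 [638.  68.  58.] 642
pur [554. 186.  74.] 584
jar [583. 302.  92.] 657
```

View pics/wrist0.png

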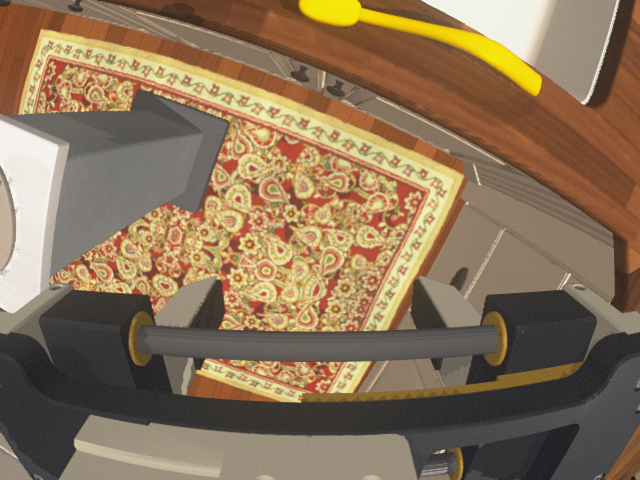

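View pics/crop1.png

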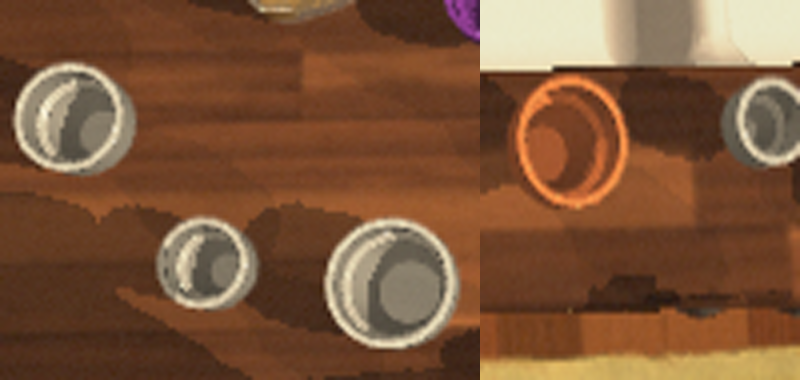

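The crop confirms the choice. By rim size the steel cups are cup_1 (238,304), cup_2 (158,264), cup_3 (191,300) and cup_4 (503,292), the copper cup is at (453,298), and everything is within reach. The purple cup (265,236), mugs and jar stay untouched. Next I'll survey with the wrist camera, two places per object.

```bash
cat > survey.py <<'E'
from lib import *
from station import ctrl,kin,observe,optics
import pickle
psi=np.arctan2(70,176)
def q(p): return [np.cos(p/2),np.sin(p/2),0,0]
G=dict(c4=(423,-333),cop=(410,-219),h1=(462,-2),h2=(529,27),h3=(587,50),h4=(638,68),c2=(496,419),c3=(416,347),c1=(405,242))
def look(xy,p=psi,z=160,off=0):
    X=np.array([np.cos(p),np.sin(p)]);Y=np.array([np.sin(p),-np.cos(p)])
    t=np.array(xy)-82*X+off*Y
    ctrl.goto([*t,z],q(p)); return optics.read_camera("wrist")
if __name__=="__main__":
    V=[]
    try:
        for n,xy in G.items():
            for off in ((-20,20) if n[0]=="c" else (0,)):
                c=look(xy,off=off);V.append((n,off,c));print(n,off,round(observe()["time_s"],2),observe()["joint_pos"].round(2))
    finally:
        pickle.dump(V,open("survey.pkl","wb"))
    cv2.imwrite("pics/m1.png",np.vstack([np.hstack([cv2.resize(v[2]["img"][:320],(400,200)) for v in V if v[0]==a or v[0]==b][:2]) for a,b in (("c4","c4"),("cop","cop"),("h1","h3"))]))
E
python3 survey.py
```

```text
c4 -20 1.09 [-0.95  0.35  1.74 -0.    1.05  0.24]
c4 20 1.43 [-0.97  0.41  1.65 -0.    1.09  0.22]
cop -20 2.13 [-0.81  0.2   1.95 -0.    0.98  0.38]
cop 20 2.47 [-0.84  0.26  1.87  0.    1.01  0.35]
h1 0 3.47 [-0.28  0.18  1.98 -0.    0.98  0.91]
h2 0 3.91 [-0.18  0.29  1.83 -0.    1.02  1.01]
h3 0 4.32 [-0.11  0.39  1.67 -0.    1.08  1.08]
h4 0 4.7 [-0.07  0.48  1.53 -0.    1.14  1.12]
c2 -20 6.22 [ 0.64  0.51  1.48 -0.    1.16  1.84]
c2 20 6.56 [0.58 0.48 1.52 0.   1.14 1.77]
c3 -20 7.09 [0.63 0.33 1.77 0.   1.04 1.82]
c3 20 7.42 [0.54 0.3  1.81 0.   1.03 1.73]
c1 -20 7.87 [0.43 0.2  1.96 0.   0.98 1.62]
c1 20 8.2 [0.32 0.18 1.98 0.   0.98 1.52]
```

View pics/m1.png

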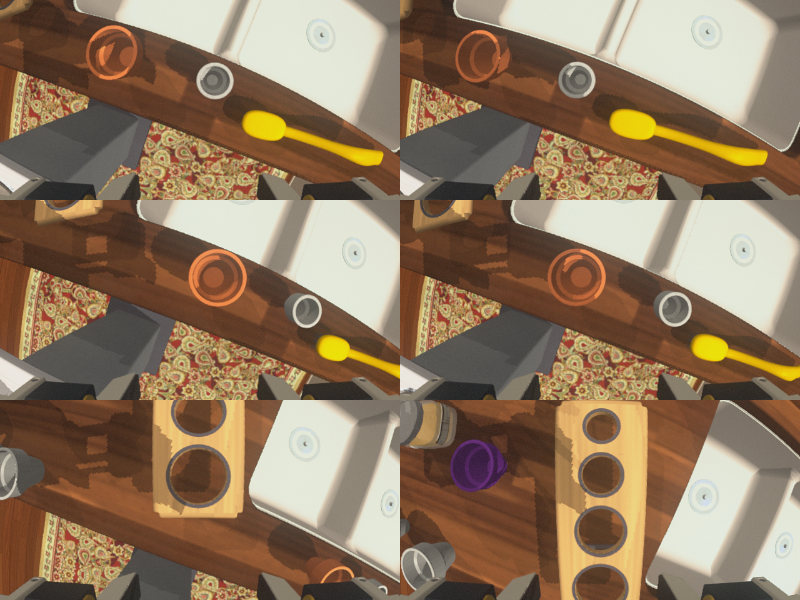

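Motions are quick (the survey took about 8 s). The montage shows the rims as bright rings, with cup_4 near (215,80) and copper near (218,278). The holes show as dark grey rings on the plank, near (198,475) and at (601,425) to (600,580).

```bash
cat > meas.py <<'E'
from lib import *
import pickle
D=dict(c1=(68,80),c2=(58,74),c3=(48,67),c4=(39,58),cop=(58,74),h1=(62,58),h2=(52,58),h3=(42,58),h4=(33,58))
def mask(img,n):
    h=cv2.cvtColor(img,cv2.COLOR_BGR2HSV).astype(int);H,S,V=h[...,0],h[...,1],h[...,2]
    if n=="cop": m=(V>205)&(S>110)&(H<14)
    elif n[0]=="c": m=(S<60)&(V>165)
    else: m=(S<70)&(V<175)
    return m.astype(np.uint8)*255
def circ(P):
    A=np.c_[2*P[:,:2],np.ones(len(P))];b=(P[:,:2]**2).sum(1)
    for _ in range(4):
        s=np.linalg.lstsq(A,b,rcond=None)[0];r=np.sqrt(s[2]+s[0]**2+s[1]**2)
        e=abs(np.hypot(*(P[:,:2]-s[:2]).T)-r);k=e<max(0.5,2*np.median(e));A,b,P=A[k],b[k],P[k]
    return s[:2],2*r,np.sqrt((e**2).mean())
def rim(c,n,guess,z=None,cam="wrist"):
    """outer contour pixels of the rim nearest the guess (world xyz)"""
    m=mask(c["img"],n);u=project(c,guess,cam)[0]
    e=project(c,np.array(guess)+[[D[n][0]/2,0,0],[0,D[n][0]/2,0]],cam);rp=np.linalg.norm(e-u,axis=1).mean()
    yy,xx=np.indices(m.shape);m[np.hypot(xx-u[0],yy-u[1])>1.45*rp+6]=0
    if n[0]=="c": m=cv2.morphologyEx(m,cv2.MORPH_CLOSE,np.ones((3,3)))
    cs,_=cv2.findContours(m,cv2.RETR_EXTERNAL,cv2.CHAIN_APPROX_NONE)
    k=max(cs,key=lambda k:cv2.contourArea(cv2.convexHull(k)))
    return k[:,0].astype(float)
def height(views,n,g):
    """z at which the plane-cast circle centres of the views agree (linear in z)"""
    K=[(c,rim(c,n,g)) for c in views];z0,z1=D[n][1]-15,D[n][1]+15
    f=lambda z:np.array([circ(onplane(c,k,"wrist",z))[0] for c,k in K])
    a,b=f(z0),f(z1);a0,b0=(a-a.mean(0)).ravel(),(b-b.mean(0)).ravel();t=-(a0@(b0-a0))/((b0-a0)@(b0-a0))
    z=z0+t*(z1-z0);C=[circ(onplane(c,k,"wrist",D[n][1])) for c,k in K]
    return z,f(z),C
if __name__=="__main__":
    from survey import G
    V=pickle.load(open("survey.pkl","rb"))
    for n in D:
        g=np.array([*G[n],D[n][1]],float)
        vs=[v[2] for v in V if v[0]==n]
        if n[0]=="h": i=int(n[1]);vs=[v[2] for v in V if v[0] in ("h%d"%i,"h%d"%(i-1),"h%d"%(i+1)) and project(v[2],g,"wrist")[0][1]>D[n][0]+4 and project(v[2],g,"wrist")[0][1]<240]
        c0=circ(onplane(vs[0],rim(vs[0],n,g),"wrist",g[2]))[0];g[:2]=c0
        z,f,C=height(vs,n,g)
        print(n,"z %.1f"%z,"ctr",[x[0].round(1).tolist() for x in C],"dia",[round(x[1],1) for x in C],"res",[round(x[2],2) for x in C])
E
python3 meas.py
```

```text
c1 z 78.4 ctr [[392.0, 244.1], [392.0, 243.8]] dia [np.float64(68.0), np.float64(67.7)] res [np.float64(0.2), np.float64(0.23)]
c2 z 72.1 ctr [[485.4, 421.6], [485.6, 421.3]] dia [np.float64(58.3), np.float64(57.9)] res [np.float64(0.21), np.float64(0.19)]
c3 z 65.0 ctr [[405.4, 348.0], [405.6, 347.7]] dia [np.float64(48.5), np.float64(48.2)] res [np.float64(0.2), np.float64(0.21)]
c4 z 35.0 ctr [[417.2, -333.7], [418.6, -336.9]] dia [np.float64(39.0), np.float64(31.6)] res [np.float64(0.21), np.float64(1.61)]
cop z 63.1 ctr [[408.3, -219.1], [409.4, -220.7]] dia [np.float64(57.8), np.float64(52.4)] res [np.float64(0.18), np.float64(1.58)]
h1 z 57.4 ctr [[461.6, -2.1], [461.8, -2.0]] dia [np.float64(68.2), np.float64(68.1)] res [np.float64(0.2), np.float64(0.21)]
h2 z 57.2 ctr [[529.5, 24.5], [529.7, 24.6]] dia [np.float64(58.2), np.float64(58.1)] res [np.float64(0.2), np.float64(0.2)]
h3 z 57.2 ctr [[588.2, 47.5], [588.4, 47.6]] dia [np.float64(48.3), np.float64(48.1)] res [np.float64(0.19), np.float64(0.19)]
h4 z 57.5 ctr [[638.4, 67.2], [638.5, 67.2]] dia [np.float64(39.4), np.float64(39.3)] res [np.float64(0.21), np.float64(0.2)]
```

Heights, diameters and hole spacings (72.9, 63.0 and 53.9 mm) match the description. The second views of c4 and copper were bad masks, so I'll retake those before their picks. Next I'll view the holes with the tool turned half round, to find any wrist-camera bias.

Run:
```python
from survey import *
from meas import *
print(observe()["tcp_pos"],observe()["time_s"])
H=dict(h1=(461.7,-2),h2=(529.6,24.5),h3=(588.3,47.5))
out=[]
for n in ("h1","h2"):
    c=look(H[n],p=psi+np.pi);out.append(c)
    for m in ("h1","h2"):
        C=circ(onplane(c,rim(c,m,[*H[m],58]),"wrist",58));print(n,m,C[0].round(2),C[1].round(1))
print(observe()["joint_pos"].round(2),observe()["time_s"])
```

```text
[336.90902795 193.91803279 160.0401785 ] 8.2
h1 h1 [461.49  -2.11] 68.3
h1 h2 [529.35  24.49] 58.1
h2 h1 [461.9   -1.95] 65.6
h2 h2 [529.51  24.5 ] 58.2
[-0.04  0.56  1.39 -0.    1.2  -1.99] 11.6667
```

The camera bias is under 0.3 mm, so I'll pick and place cup_1.

```bash
cat > pnp.py <<'E'
from survey import *
from meas import *
ROW=np.arctan2(69.3,176.8)
HOLE=dict(h1=(461.6,-2.1),h2=(529.5,24.5),h3=(588.3,47.5),h4=(638.4,67.2))
S=dict(c1=50,c2=44,c3=37,c4=28,cop=44)
def st(t):
    s=observe();print(t,"t%.1f"%s["time_s"],"tcp",s["tcp_pos"].round(1),"open %.1f"%s["opening"],"F",s["wrist_force"].round(1),"ff %.1f"%s["finger_force"]);return s
def pick(n,xy,N=20):
    Q=q(ROW);H=D[n][1]
    ctrl.goto([*xy,H+35],Q);ctrl.move_linear([*xy,H-18],velocity=120);ctrl.wait(.2);st("at")
    ctrl.grasp(N);ctrl.wait(.2);st("grip");ctrl.move_linear([*xy,H+110],velocity=200);ctrl.wait(.2)
    s=st("lift");ok=abs(s["opening"]-D[n][0])<3;print("held",ok);return ok
def place(n,xy,top=58,clear=45,dF=3.0,zend=-1.5):
    """lower until the shoulder rests: TCP at top+12 when it touches (grip 18 below the rim)"""
    zr=top+30-18;Q=q(ROW)
    ctrl.goto([*xy,zr+S[n]+clear],Q);ctrl.wait(.2);st("above")
    ctrl.move_linear([*xy,zr+10],velocity=80);ctrl.wait(.3)
    F0=st("near")["wrist_force"]
    z=zr+10
    while z>zr+zend:
        z-=1 if z>zr+3 else .5
        ctrl.move_linear([*xy,z],velocity=15);ctrl.wait(.1);F=observe()["wrist_force"]-F0
        if F[2]>dF or np.hypot(*F[:2])>15: break
    st("contact dF %s z-zr %.1f"%(F.round(1),z-zr))
def release(xy,z=None):
    ctrl.open_jaws();ctrl.wait(.2);p=observe()["tcp_pos"]
    ctrl.move_linear([p[0],p[1],200],velocity=150);st("away")
E
python3 - <<'E'
from pnp import *
if pick("c1",(392.0,244.0)):
    place("c1",HOLE["h1"])
E
```

```text
at t15.4 tcp [392.5 244.2  62.7] open 91.6 F [0.5 0.1 0.6] ff 0.0
grip t16.2 tcp [392.1 244.   62.1] open 66.0 F [-0.5 -0.1  1.9] ff 20.0
lift t17.2 tcp [391.4 243.7 188.8] open 66.4 F [-0.5 -0.5 -1.9] ff 20.0
held True
above t18.4 tcp [461.6  -0.9 165.1] open 66.1 F [-0.1 -1.4 -0.6] ff 20.0
near t19.9 tcp [461.7  -2.1  80.2] open 66.2 F [-0.4  1.4 -0.8] ff 20.0
contact dF [-1.  -1.6  7.9] z-zr -0.5 t24.8 tcp [461.7  -2.1  70.1] open 66.4 F [-1.4 -0.2  7. ] ff 20.0
```

Contact came at the expected height. I'll release and look at the result.

Run:
```python
from pnp import *
release(None)
c=look(HOLE["h1"],p=ROW);cv2.imwrite("pics/p1.png",c["img"][:300])
C=circ(onplane(c,rim(c,"c1",[*HOLE["h1"],88]),"wrist",88));print(C)
st("look")
```

```text
away t26.7 tcp [461.1  -2.  199.2] open 91.8 F [ 0.5 -0.3 -1. ] ff 0.0
(array([461.64743204,  -2.01625925]), np.float64(64.57497535165024), np.float64(1.5715881282273463))
look t27.2 tcp [385.7 -32.2 159.9] open 92.0 F [ 0.1 -0.2  0.4] ff 0.0
```

View pics/p1.png

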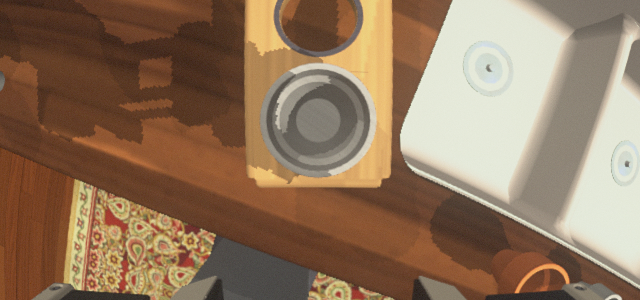

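cup_1 hangs concentric in hole_1, with its rim centred near (318,120) and level. Next come cup_2 and cup_3.

Run:
```python
from pnp import *
for n,xy,h in (("c2",(485.5,421.4),"h2"),("c3",(405.5,347.9),"h3")):
    if not pick(n,xy): break
    place(n,HOLE[h]);release(None)
c=look(HOLE["h2"],p=ROW);cv2.imwrite("pics/p2.png",c["img"][:300])
for n,h in (("c1","h1"),("c2","h2"),("c3","h3")):
    C=circ(onplane(c,rim(c,n,[*HOLE[h],88]),"wrist",88));print(n,C)
```

```text
at t29.7 tcp [486.1 421.7  57.1] open 91.9 F [0.6 0.6 0.4] ff 0.0
grip t30.5 tcp [485.5 421.4  56. ] open 58.0 F [ 0.7 -1.5 -0.4] ff 20.0
lift t31.5 tcp [485.  421.  182.3] open 58.3 F [-0.5  0.1 -1. ] ff 20.0
held True
above t33.2 tcp [529.6  25.4 159. ] open 58.2 F [ 0.4  0.  -0.6] ff 20.0
near t34.6 tcp [529.6  24.5  80.3] open 58.2 F [ 0.5  0.5 -0.4] ff 20.0
contact dF [-3.2 -1.6  6. ] z-zr -0.5 t39.5 tcp [529.5  24.5  69.9] open 58.0 F [-2.7 -1.   5.6] ff 20.0
away t41.5 tcp [529.   24.5 199.1] open 91.7 F [ 0.4  0.7 -0.1] ff 0.0
at t43.6 tcp [406.  348.2  49.9] open 91.7 F [0.  0.9 0.2] ff 0.0
grip t44.6 tcp [405.5 347.9  49. ] open 47.7 F [-0.1 -0.4 -0.7] ff 20.0
lift t45.6 tcp [405.  347.5 175.7] open 47.8 F [ 0.3  0.  -1. ] ff 20.0
held True
above t47.1 tcp [588.1  48.8 152.2] open 47.7 F [ 0.1  0.2 -0.7] ff 20.0
near t48.4 tcp [588.5  47.5  80.3] open 47.8 F [ 1.1  0.3 -0.4] ff 20.0
contact dF [-2.8 -0.1  5.6] z-zr -0.5 t53.3 tcp [588.4  47.5  69.9] open 47.9 F [-1.7  0.2  5.2] ff 20.0
away t55.4 tcp [587.7  47.5 199. ] open 91.5 F [0.3 0.  0.4] ff 0.0
c1 (array([461.93160162,  -1.86414432]), np.float64(64.70816933545984), np.float64(1.5936910212794362))
c2 (array([529.68367222,  24.42888257]), np.float64(54.32262322680949), np.float64(1.565895034444194))
c3 (array([587.13134902,  46.74470721]), np.float64(43.73045138684826), np.float64(1.6234522763772865))
```

View pics/p2.png

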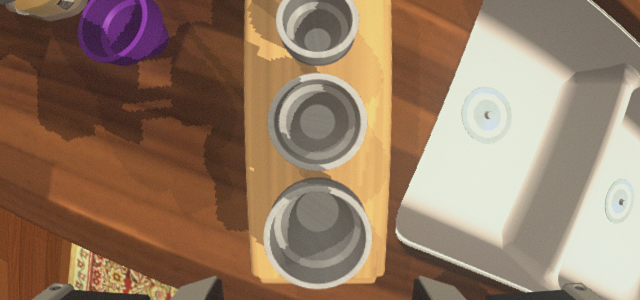

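All three hang concentric, with rims near (317,27), (318,122) and (318,233). Next I'll re-measure cup_4 and copper from better places.

Run:
```python
from pnp import *
import pickle
X=np.array([np.cos(psi),np.sin(psi)]);W=[]
for n,xy in (("cop",(408.3,-219.1)),("c4",(417.2,-333.7))):
    vs=[look(np.array(xy)+a*X,off=b) for a,b in ((-18,-20),(18,-35))];W.append((n,vs))
    z,f,C=height(vs,n,[*xy,D[n][1]])
    print(n,"z %.1f"%z,[x[0].round(1).tolist() for x in C],[x[1].round(1) for x in C],[x[2].round(2) for x in C])
pickle.dump(W,open("w.pkl","wb"));print(observe()["time_s"])
```

```text
cop z 72.5 [[408.1, -219.1], [408.3, -218.9]] [np.float64(57.8), np.float64(57.9)] [np.float64(0.19), np.float64(0.19)]
c4 z 56.7 [[417.1, -333.7], [417.2, -333.5]] [np.float64(39.0), np.float64(39.0)] [np.float64(0.19), np.float64(0.2)]
58.575
```

Run:
```python
from pnp import *
import meas
if pick("c4",(417.15,-333.6)):
    place("c4",HOLE["h4"]);release(None)
    c=look(HOLE["h3"],p=ROW);cv2.imwrite("pics/p3.png",c["img"][:300])
    c2=look(HOLE["h2"],p=ROW);cv2.imwrite("p4.png",c2["img"])
    for thr in (110,125,140):
        meas.mask=lambda img,n:(((h:=cv2.cvtColor(img,cv2.COLOR_BGR2HSV))[...,1]<60)&(h[...,2]>thr)).astype(np.uint8)*255
        for cc,l in ((c2,(("c2","h2"),)),(c,(("c3","h3"),("c4","h4"),("c2","h2")))):
            for n,h in l: print(thr,n,circ(onplane(cc,rim(cc,n,[*HOLE[h],88]),"wrist",88)))
st("end")
```

```text
at t59.9 tcp [ 417.5 -334.1   41. ] open 91.5 F [-0.2  0.1  0.5] ff 0.0
grip t60.9 tcp [ 417.2 -333.6   40. ] open 39.4 F [ 1.1 -1.8 -0.2] ff 20.0
lift t61.9 tcp [ 416.7 -333.2  166.6] open 39.4 F [-0.5  0.1 -1.2] ff 20.0
held True
above t63.8 tcp [638.5  66.1 143.2] open 39.2 F [ 0.7 -1.  -0.9] ff 20.0
near t65.0 tcp [638.6  67.2  80.4] open 39.4 F [-0.4 -0.3 -0.6] ff 20.0
contact dF [-1.5 -0.6  5.3] z-zr -0.5 t69.9 tcp [638.6  67.2  69.9] open 39.2 F [-2.  -0.9  4.7] ff 20.0
away t72.1 tcp [637.8  67.2 198.9] open 92.0 F [-0.3 -0.7 -0.1] ff 0.0
110 c2 (array([529.3913507 ,  24.76637765]), np.float64(57.75827223276923), np.float64(0.17844398906015063))
110 c3 (array([588.15616622,  47.73247923]), np.float64(47.85025747446848), np.float64(0.17563787874923548))
110 c4 (array([637.61789332,  67.0556029 ]), np.float64(39.67355860229378), np.float64(0.2201036182261038))
110 c2 (array([520.65023912,  20.33898832]), np.float64(72.79069838489885), np.float64(4.826229327128709))
125 c2 (array([529.3913507 ,  24.76637765]), np.float64(57.75827223276923), np.float64(0.17844398906015063))
125 c3 (array([588.15616622,  47.73247923]), np.float64(47.85025747446848), np.float64(0.17563787874923548))
125 c4 (array([637.77876964,  67.20034893]), np.float64(39.359238330366864), np.float64(0.1849231173285985))
125 c2 (array([529.92859609,  24.92735693]), np.float64(58.09914791300752), np.float64(0.21990211945543237))
140 c2 (array([529.42439032,  24.76700308]), np.float64(57.722994408253605), np.float64(0.18262692627566413))
140 c3 (array([588.21134771,  47.72191912]), np.float64(47.79171711047584), np.float64(0.18489758303882373))
140 c4 (array([637.79760925,  67.21105757]), np.float64(39.327412643294466), np.float64(0.1785425898064738))
140 c2 (array([529.78424305,  24.86249711]), np.float64(57.91234883164), np.float64(0.2154255760250704))
end t73.2 tcp [454.7  -5.5 160.5] open 91.8 F [-0.   0.5 -0.7] ff 0.0
```

View pics/p3.png

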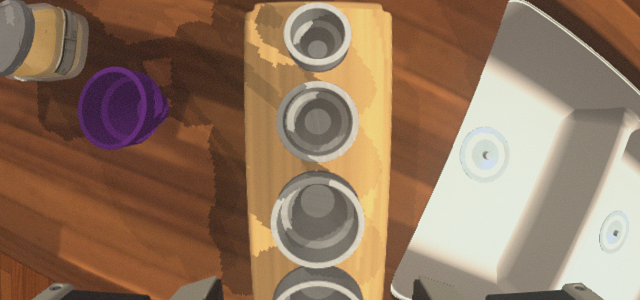

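All four steel cups are seated: cup_4 is near (317,37), cup_3 (317,122), cup_2 (317,220). Their rim diameters match a rim height of 88 mm. Next I'll nest the copper cup on cup_2 with finer steps near contact.

Run:
```python
from pnp import *
xy=(529.5,24.75)
def F(): return np.mean([(ctrl.wait(.03),observe()["wrist_force"])[1] for _ in range(6)],0)
if pick("cop",(408.2,-219.0),15):
    zr=100
    ctrl.goto([*xy,zr+44+25],q(ROW));ctrl.wait(.3);st("above")
    ctrl.move_linear([*xy,zr+5],velocity=40);ctrl.wait(.4);F0=F();z=zr+5
    while z>zr-1.5:
        z-=.75 if z>zr+1.5 else .2
        ctrl.move_linear([*xy,z],velocity=10);d=F()-F0
        if d[2]>1.2 or np.hypot(*d[:2])>8: break
    st("z-zr %.2f dF %s"%(z-zr,d.round(1)))
```

```text
at t74.9 tcp [ 408.7 -219.2   56.8] open 91.6 F [ 0.1  0.7 -0. ] ff 0.0
grip t75.8 tcp [ 408.2 -219.    56. ] open 56.2 F [-0.1 -0.  -0.3] ff 15.0
lift t76.7 tcp [ 407.7 -218.6  182.8] open 56.6 F [ 0.4 -0.3 -1.2] ff 15.0
held True
above t78.1 tcp [529.5  23.8 169.1] open 56.4 F [ 0.3 -0.4 -0.6] ff 15.0
z-zr -0.15 dF [-0.9 -0.2  3.5] t85.8 tcp [529.6  24.7 100. ] open 56.7 F [-1.1  0.1  1.4] ff 15.0
```

Light contact came at the expected nesting height. I'll release, retreat and check.

Run:
```python
from pnp import *
ctrl.open_jaws();ctrl.wait(.2);ctrl.move_linear([529.5,24.75,200],velocity=100)
vs=[look(HOLE["h2"],p=ROW,z=190,off=o) for o in (-20,20)]
for c in vs: print(circ(onplane(c,rim(c,"cop",[*HOLE["h2"],118]),"wrist",118)))
cv2.imwrite("pics/p5.png",vs[0]["img"][:300])
ctrl.goto([300,-350,250],q(ROW));st("end")
s=optics.read_camera("side");t=optics.read_camera("top")
cv2.imwrite("pics/p6.png",np.hstack([cv2.resize(s["img"][190:310,240:420],(450,300),interpolation=cv2.INTER_CUBIC),cv2.resize(t["img"][170:320,190:390],(350,300)[:2])]))
```

```text
(array([529.4394666 ,  25.22442737]), np.float64(57.78211686921209), np.float64(0.18398563792835887))
(array([530.57955198,  23.93003778]), np.float64(53.010633819489016), np.float64(1.5444243588686921))
end t90.2 tcp [ 300.6 -349.2  249.8] open 91.4 F [ 0.3 -0.2  0.4] ff 0.0
```

View pics/p5.png

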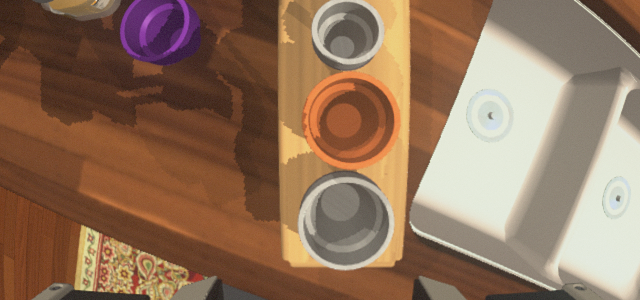

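View pics/p6.png

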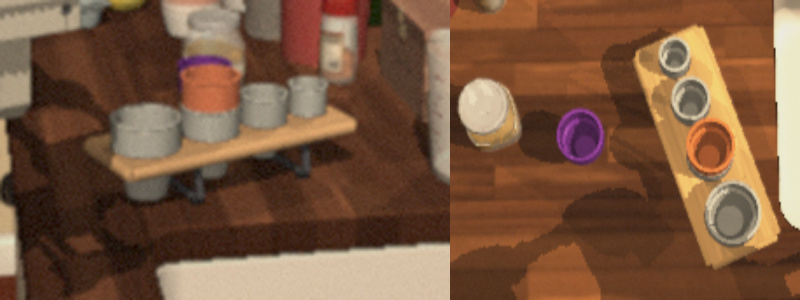

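The pictures show the copper collar standing level on cup_2's rim, at (351,120) in the wrist view and (210,88) in the side crop. The row runs largest to smallest, and the jar and purple cup look undisturbed. Handing in.

```bash
python3 -c "
from station import ctrl
print(ctrl.finish_job())"
```

```text
the job is handed in; nothing more can be done
None
```

I handed the job in at about 90 s of the 122 s limit: the four steel cups hang in their holes from largest to smallest, the copper cup rests nested on cup_2, and the jar and the purple cup were left alone.

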